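# Open the block heater and load the tube rack

## Task

Lift the block heater's lid by its bar handle past its balance point, so that the gas struts carry it up and hold it open by themselves. Then carry the tube rack upright from the counter and set it down, not dropped, in the heater's free bay, flat on the bare plate and lined up with it. Leave the lid open for the next tubes, and leave the carton, jar and amber bottle where they are.

Things in the scene. Friction and masses are not known exactly. Their poses are not given: they have to be found in the camera images.
- heater: Fixed cream block heater, 180 mm deep (x), 210 mm wide (y), 110 mm high plus lid. Origin: centre of its underside. Front (display) is -x, facing about to the robot's left; hinge on the +x rim. Walls 14 mm; chamber 152 x 182 mm, floor 40 mm above the counter. Two bays, centred 42 mm either side of the middle along y: one holds a full tube block, one a bare plate; which is which varies.
- lid (a joint): Lid angle in rad: 0 shut, 1.7 fully open (stop). Lid 180 x 210 x 16 mm, about 0.8 kg. Let go below its balance point (about 0.55 to 0.9 rad, it varies) it sinks slowly shut; above it the struts carry it slowly (under about 1.3 rad/s, damped) to the stop and hold it. A few N at the handle move it.
- lid_handle (a point): Middle of the lid's steel bar handle: round, 12 mm thick, 100 mm long, along the heater's y, joined to the lid by an arm at each end. It lies 40 mm out from the lid's front edge (34 mm free gap to the front), 118 mm above the counter when shut, 220 mm from the hinge axis and 8 mm to its upper side. Axes turn with the lid; y along the bar.
- lid_hinge (a point): Middle of the lid's hinge axis (on the underside of the lid, 110 mm above the counter, at the heater's +x rim, 90 mm from its centre); y is the hinge axis. Its axes turn with the lid.
- plate_top (a point): Centre of the upper face of the bare aluminium plate (140 x 76 x 4 mm, fixed) on the floor of the free bay, 44 mm above the counter. x is its long way, the same as the heater's x; z up.
- block_top (a point): Centre of the top of the fixed aluminium block full of white-capped tubes (136 x 72 mm) in the other bay; its top is 92 mm above the counter, its caps 100 mm. The rack does not go here.
- rack_handle (a point): Centre of the rack's handle bar: 14 mm wide (y), 12 mm high, 120 mm long (x), 112 mm above the rack's foot, clear by 32 mm of the tube caps below it. The place to grip, across y.
- rack_center (a point): Centre of the loose white tube rack, 120 mm long (x) by 54 mm wide (y) by 118 mm high, about 0.3 kg, with ten navy-capped tubes fixed in it (caps reach 74 mm) and a handle bar along x over the top, carried by an upright at each end. Point half-way up, 59 mm above its foot. Either end may come first.
- rack_foot (a point): Centre of the rack's underside; x along the rack, z up.
- rack: The same tube rack; origin at the centre of its underside.
- carton_center (a point): Centre of a loose white carton, 100 x 120 x 90 mm: leave alone.
- jar_center (a point): Centre of a loose capped jar, 56 mm across, 85 mm high: leave alone.
- flask_center (a point): Centre of a loose amber bottle, 64 mm across, 130 mm high: leave alone.
There are look-alikes about, which are no part of the job. There is more than one size of the rack; the job needs the smallest.

How it is judged:
By the outcome, as a careful person would: the job done as asked, in the order asked, and still so for the second after the job is handed in, with the robot touching nothing.
It also fails if it takes over 59 s, if anything falls off the work surface, if the arm or the gripper's body presses on something with over 40 N, if the wrist force passes 120 N, or if a joint passes its speed limit or range.

## Robot

A 7-joint arm with a two-finger parallel gripper is mounted at the origin on the work surface. World frame = base frame: x ahead of the robot, y to its left, z up, the work surface at z = 0. Lengths are in m, angles in rad, forces in N, time in s.
With the tool pointing down it reaches from about 0.425 to 0.825 m from the base axis. Payload 3.6 kg.
Tool frame: the origin (TCP) lies at the very end of the fingers, on their centre line; the grasp point (between the pads) lies manip.grip_point_offset behind it (manip.grip_point_offset is the distance from the TCP to the grasp point, in m); z points along the fingers, y is the line along which they close (so a half turn about z gives the same grasp; the last joint's range is limited). The gripper opens to 85 mm and grips with 20 to 120 N. Pads are 22 mm wide; open, the fingers measure 114 mm over their backs; the gripper's body (76 mm by 85 mm) begins 54 mm behind the grasp point. The pads swing forward as they close: fully open they stand 13 mm farther back than shut.
Start: joints at [1.103, 0.615, -0.013, 1.423, 0.008, 1.103, -0.04], TCP at [0.278, -0.588, 0.231] pointing down, gripper open.
Joint ranges: [-3.12, 3.12], [-0.3, 2.06], [-1.34, 1.32], [0.26, 2.42], [-1.36, 4.5], [0.01, 1.98], [-2.84, 2.84]. Speed limits (rad/s): [2.79, 2.79, 3.14, 3.14, 3.14, 3.14, 3.14].

## Interface

Orientations are given as a 3x3 rotation matrix whose columns are the frame's x, y, z axes.
In Python, from cell import manip gives the robot as it stands.
- The arm moves only by the tool send_rows, never from a script. Its argument "rows" is a list of rows, each a list of 3 entries, a list of its own where there are three numbers: the shift along the tool's x, y, z in cm, then the turn, a rotation vector about the tool's x, y, z in degrees, then the gripper command: -1 is fully open, 1 is shut, values between are in proportion. In form: [[[dx, dy, dz], [wx, wy, wz], hand], ...]. A call has exactly 10 rows; each row is the pose to reach, as a shift and turn from the pose commanded when the call began, along the tool's axes at that moment; what a row does not reach only later rows make up. A row lasts 1/10 s, in which the tool goes at most 50 mm and 8.59 degrees, less where a joint would pass 70% of its speed; a pose out of reach is approached as far as the arm can. A call with a gripper value outside its range is refused whole. The fingers move at their own pace and stop on an object; "force" is the grip in N (left out, the last holds). Time passes only in rows, so rows that repeat a pose let the fingers close, or fill a call up. It gives the time, the measured TCP pose, the force, the opening and the grip force at its end, in the units of the state.
- manip.get_state(): the state, without advancing time (a new reading comes with each control period).
- manip.read_camera(name): name is "scene" or "side" or "wrist"; returns (picture, depth): 400x640x3 uint8, red, green, blue; 400x640 float32, m along the optical axis (not along the pixel's ray), 0 where there is no reading.
- manip.camera_model(name): a dict with "camera_matrix" (3x3 intrinsics, pixels), "R" (3x3) and "t" (3): a world point X has camera coordinates R X + t; the wrist camera has in their place "hand_eye" (4x4, takes a point from camera to tool coordinates, whose origin is the TCP and whose axes are the flange's). Camera axes: x right, y down, z forward; pixel columns grow to the right and rows downward; lengths in m; the calibration is good to about 2 mm. A picture is of the moment at which its call begins: read the wrist's pose just before it. camera_model takes no time and is no camera call.
- manip.close_job(): hands the job in; it is judged then, once.
The state is a dict: "time_s": time; "joint_positions": joint angles; "qd": joint speeds; "tau": joint torques, N m; "eef_pos": TCP position; "tcp_rot": TCP orientation; "wrist_force": force on the tool from outside, world axes, zero at the start; "wrist_torque": the same for the moment, N m; "grip_width": finger opening in m; "gripper_force": force on a finger pad.
Only numpy, scipy, OpenCV 4.12 (cv2) and the standard library are available. Lean on these libraries where they do the work, as an engineer would, in place of code of your own. Each camera call takes 0.05 s, during which the arm holds its last target. There are 200 camera calls.

## Working session

There is one attempt and no reset: what is moved stays moved. The work goes in short steps, Python scripts to look and compute and a tool call to move; the robot and the scene stay as the last step left them, time stands still between calls to the robot, and variables do not carry over. Pictures are saved under pics/ and viewed, at most 10 in all, crops included, and the job is handed in when it is done.

Besides the shell and the picture viewer there is one more tool, called as name([rows], argument=value, ...), one row to a line, values as JSON. send_rows: Moves the arm, as the interface text tells. Its arguments: {"type":"object","properties":{"rows":{"type":"array"},"force":{"type":"number"}},"required":["rows"]}

```bash
mkdir -p pics; ls
cat > h.py <<'E'
import numpy as np, cv2
from cell import manip
def snap(n,f=None):
    s=manip.get_state(); p,d=manip.read_camera(n)
    if f: cv2.imwrite(f,cv2.cvtColor(p,cv2.COLOR_RGB2BGR))
    np.savez(f'last_{n}.npz',p=p,d=d,pos=s['eef_pos'],R=s['tcp_rot'])
    return p,d,s
def cam(n,s=None):
    m=manip.camera_model(n);K=np.array(m['camera_matrix'])
    if n!='wrist': R=np.array(m['R']);t=np.array(m['t']);return K,R.T,-R.T@t
    H=np.array(m['hand_eye']);T=np.array(s['tcp_rot']);return K,T@H[:3,:3],T@H[:3,3]+np.array(s['eef_pos'])
def cloud(n):
    z=np.load(f'last_{n}.npz');s=dict(tcp_rot=z['R'],eef_pos=z['pos'])
    K,A,c=cam(n,s);d=z['d'];v,u=np.mgrid[:400,:640]
    P=np.stack([(u-K[0,2])/K[0,0]*d,(v-K[1,2])/K[1,1]*d,d],-1)@A.T+c
    P[d==0]=np.nan
    return P,z['p']
def proj(n,X,s=None):
    K,A,c=cam(n,s);q=(np.array(X)-c)@A@K.T;return q[...,:2]/q[...,2:]
E
python3 - <<'E'
from h import *
print(manip.get_state(), manip.grip_point_offset)
for n in('scene','side','wrist'):
    snap(n,f'pics/{n}0.png')
    m=manip.camera_model(n);print(n,m)
E
```

```text
pics
{'time_s': 0.0, 'joint_positions': array([ 1.10245945,  0.61589452, -0.01260081,  1.42494942,  0.00811002,
        1.10339015, -0.04038461]), 'qd': array([-0.00202067, -0.00095123,  0.00033497,  0.00019042, -0.00061765,
        0.00052149,  0.00119134]), 'tau': array([ 6.06724007e-04, -4.69219208e+01,  2.59058671e-01, -1.71034527e+01,
        9.89901106e-03,  9.69874556e-03,  2.40908669e-06]), 'eef_pos': array([ 0.27760264, -0.58687105,  0.23013749]), 'tcp_rot': array([[ 9.03936023e-01,  4.27666136e-01, -1.15848772e-03],
       [ 4.27667701e-01, -9.03933054e-01,  2.31757930e-03],
       [-5.60451600e-05, -2.59039120e-03, -9.99996643e-01]]), 'wrist_force': array([-0.31661045,  0.51400268,  0.71725599]), 'wrist_torque': array([-0.02093814, -0.02672836, -0.00835056]), 'gripper_force': 0.0, 'grip_width': 0.08553208960431678} 0.0187
scene {'camera_matrix': array([[383.92545185,   0.        , 319.68472823],
       [  0.        , 383.92545185, 200.88875943],
       [  0.        ,   0.        ,   1.        ]]), 'R': array([[-0.4084581 ,  0.91266056,  0.01458354],
       [ 0.74544947,  0
[... 339 characters left out ...]
0445, -0.00424963],
       [-0.16422558,  0.66823849, -0.72559444],
       [ 0.17916244, -0.70314022, -0.68810948]]), 't': array([0.5680706 , 0.1199737 , 1.26139238])}
wrist {'camera_matrix': array([[306.6380761 ,   0.        , 316.80147176],
       [  0.        , 306.6380761 , 201.50606568],
       [  0.        ,   0.        ,   1.        ]]), 'hand_eye': array([[-1.83755106e-04, -9.52647127e-01, -3.04077980e-01,
         7.75823623e-02],
       [ 9.99998995e-01,  2.52462264e-04, -1.39524201e-03,
         5.57223608e-04],
       [ 1.40594150e-03, -3.04077931e-01,  9.52646123e-01,
        -1.43012753e-01],
       [ 0.00000000e+00,  0.00000000e+00,  0.00000000e+00,
         1.00000000e+00]])}
```

View pics/scene0.png

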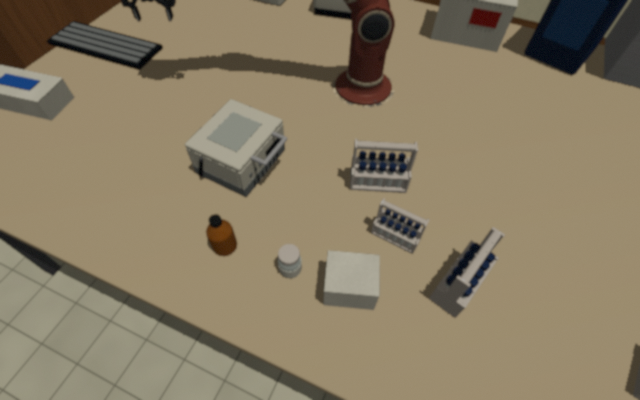

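View pics/side0.png

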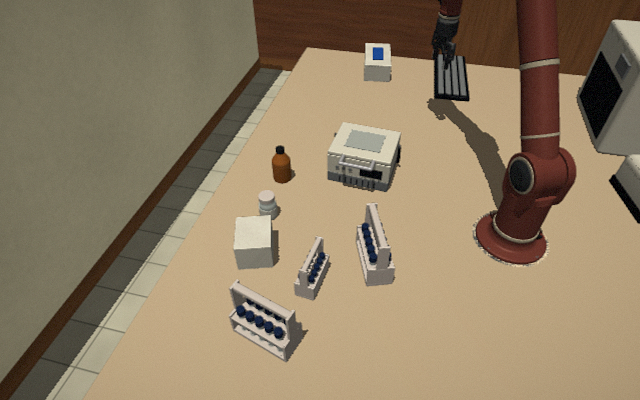

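Scene view: the heater is at (237,145) with its bar handle at (268,158). There are three rack candidates: A (383,167), B (400,225) and C (472,270). In the side view they are A (375,245), B (312,268) and C (263,320). B looks smallest, so I'll measure all three.

```bash
cat > m.py <<'E'
from h import *
pts=[];
for n in('scene','side'):
    P,p=cloud(n);pts.append(P.reshape(-1,3))
P=np.vstack(pts);P=P[np.isfinite(P).all(1)]
print('table z',np.median(P[(abs(P[:,2])<.02)&(abs(P[:,0])<1)&(abs(P[:,1])<1)][:,2]))
for n in('scene','side'):
    C,_=cloud(n)
    for nm,uv in dict(scene=dict(A=(383,167),B=(400,225),C=(472,270),H=(237,145),hd=(268,160)),side=dict(A=(375,245),B=(312,268),C=(263,320),H=(365,140)))[n].items():
        print(n,nm,np.nanmedian(C[uv[1]-3:uv[1]+4,uv[0]-3:uv[0]+4].reshape(-1,3),0).round(3))
Q=P[(P[:,2]>.02)&(P[:,2]<.3)&(np.hypot(P[:,0],P[:,1])>.22)&(np.hypot(P[:,0],P[:,1])<1.2)]
g=np.round((Q[:,:2]+1.5)/.005).astype(int);I=np.zeros((600,600),np.uint8);I[g[:,0],g[:,1]]=1
I=cv2.morphologyEx(I,cv2.MORPH_CLOSE,np.ones((5,5)))
k,L,S,_=cv2.connectedComponentsWithStats(I)
l=L[g[:,0],g[:,1]]
for i in range(1,k):
    q=Q[l==i]
    if len(q)<60: continue
    r=cv2.minAreaRect((q[:,:2]*1000).astype(np.float32))
    print(i,len(q),np.round(r[0]),np.round(r[1]),round(r[2],1),'zmax',np.percentile(q[:,2],[50,98]).round(3))
E
python3 m.py
python3 - <<'E'
import cv2
a=cv2.imread('pics/scene0.png')[130:320,330:520];b=cv2.imread('pics/side0.png')[195:365,215:405]
a=cv2.resize(a,(400,400),interpolation=3);b=cv2.resize(b,(400,400),interpolation=3)
cv2.imwrite('pics/crop.png',cv2.hconcat([a,b]))
E
```

```text
table z -0.00014212933468549238
scene A [0.408 0.2   0.096]
scene B [0.545 0.295 0.069]
scene C [0.645 0.463 0.157]
scene H [ 0.527 -0.172  0.128]
scene hd [ 0.527 -0.081  0.119]
side A [0.384 0.184 0.069]
side B [0.535 0.295 0.053]
side C [0.6   0.488 0.098]
side H [ 0.483 -0.209  0.129]
1 2170 [-530.  789.] [298. 106.] 21.5 zmax [0.095 0.192]
5 5085 [-347. -697.] [130. 431.] 18.0 zmax [0.153 0.293]
6 3056 [-403.  274.] [ 50. 263.] 13.0 zmax [0.104 0.179]
7 4371 [-413.  602.] [ 87. 215.] 2.2 zmax [0.147 0.26 ]
8 1423 [-368. -266.] [192.  43.] 89.6 zmax [0.052 0.119]
9 2158 [ 201. -971.] [150. 421.] 2.1 zmax [0.022 0.028]
10 260 [ 256. -536.] [30. 40.] 18.5 zmax [0.281 0.3  ]
11 255 [ 301. -634.] [28. 40.] 24.2 zmax [0.278 0.299]
12 4197 [386. 189.] [ 77. 165.] 21.8 zmax [0.09 0.16]
13 9695 [ 486. -188.] [236. 237.] 84.3 zmax [0.125 0.131]
14 3322 [ 548. -965.] [126. 228.] 9.0 zmax [0.078 0.086]
15 2511 [537. 291.] [123.  57.] 83.9 zmax [0.068 0.119]
16 5636 [602. 473.] [ 73. 165.] 73.4 zmax [0.095 0.16 ]
17 4630 [720. 234.] [104. 125.] 18.6 zmax [0.089 0.093]
19 1034 [735.  85.] [54. 60.] 63.8 zmax [0.077 0.087]
20 1374 [747. -96.] [58. 67.] 76.0 zmax [0.084 0.131]
```

View pics/crop.png

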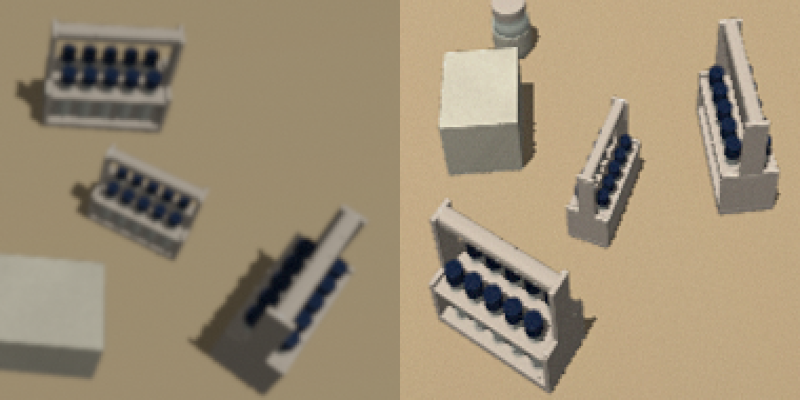

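B measures 123 x 57 x 119 mm, so it is the smallest rack; A and C are 165 mm long and 160 mm high. Next I'll fit the heater lid, its handle and rack B's handle.

```bash
cat > fit.py <<'E'
from h import *
import sys
def run(names):
  for n in names:
    P=cloud(n)[0].reshape(-1,3);P=P[np.isfinite(P).all(1)]
    q=P[(P[:,2]>.11)&(P[:,2]<.14)&(abs(P[:,0]-.49)<.17)&(abs(P[:,1]+.19)<.17)]
    # lid top: opening to remove handle
    g=np.round(q[:,:2]/.003).astype(int)+200;I=np.zeros((400,400),np.uint8);I[g[:,0],g[:,1]]=1
    I=cv2.morphologyEx(I,cv2.MORPH_CLOSE,np.ones((3,3)));O=cv2.morphologyEx(I,cv2.MORPH_OPEN,np.ones((15,15)))
    l=O[g[:,0],g[:,1]]>0;lid=q[l]
    r=cv2.minAreaRect((lid[:,:2]*1000).astype(np.float32));print(n,'lid',r,'z',np.median(lid[:,2]).round(4))
    h=q[~l];print(' rest',len(h),h.min(0).round(3),h.max(0).round(3))
    c=np.array(r[0])/1000;
    # long side = heater y; front faces +y world
    B=cv2.boxPoints(r)/1000;e=[B[1]-B[0],B[2]-B[1]];e=e[0] if np.linalg.norm(e[0])>np.linalg.norm(e[1]) else e[1]
    e=e/np.linalg.norm(e);e*=np.sign(e[0]);f=np.array([-e[1],e[0]])
    a=(h[:,:2]-c)@f;b=(h[:,:2]-c)@e
    s=(a>.118)&(a<.145)&(abs(b)<.05)
    print(' axis deg',np.degrees(np.arctan2(e[1],e[0])),'bar',s.sum(), np.median(h[s],0).round(4),'off',np.percentile(a[s],[5,50,95]).round(4),np.percentile(b[s],[1,99]).round(3))
    q=P[(P[:,2]>.105)&(P[:,2]<.13)&(abs(P[:,0]-.537)<.08)&(abs(P[:,1]-.291)<.08)]
    if len(q): print(' rackbar',cv2.minAreaRect((q[:,:2]*1000).astype(np.float32)),np.percentile(q[:,2],[5,50,95]).round(4))
run(sys.argv[1:])
E
python3 fit.py scene side
```

```text
scene lid ((483.822021484375, -207.09524536132812), (181.70469665527344, 210.84425354003906), 85.15966033935547) z 0.1261
 rest 336 [ 0.366 -0.313  0.11 ] [ 0.597 -0.068  0.128]
 axis deg -4.84034 bar 159 [ 0.4971 -0.0771  0.1221] off [0.1234 0.1309 0.135 ] [-0.049  0.049]
 rackbar ((536.4636840820312, 291.83160400390625), (119.25685119628906, 24.155532836914062), 83.92996978759766) [0.1087 0.1166 0.1189]
side lid ((481.9361572265625, -205.8843994140625), (179.60740661621094, 209.3603057861328), 86.94377136230469) z 0.1277
 rest 455 [ 0.363 -0.305  0.11 ] [ 0.593 -0.07   0.132]
 axis deg -3.0562222 bar 124 [ 0.4879 -0.0767  0.1228] off [0.1222 0.1293 0.1336] [-0.049  0.049]
 rackbar ((534.5200805664062, 290.525390625), (122.51500701904297, 20.845075607299805), 83.38082122802734) [0.1089 0.1176 0.1206]
```

```bash
cat > go.py <<'E'
from h import *
from scipy.spatial.transform import Rotation as Ro
def tgt(pos,yaw,tilt=0):
    """tool down, closing axis (tool y) at world angle yaw deg"""
    a=np.radians(yaw);y=np.array([np.cos(a),np.sin(a),0]);z=np.array([0,0,-1.]);return np.array(pos),np.stack([np.cross(y,z),y,z],1)
def rel(pos,yaw,s=None):
    s=s or manip.get_state();R=np.array(s['tcp_rot']);p,T=tgt(pos,yaw)
    return ((R.T@(p-s['eef_pos'])*100).round(1).tolist(), np.degrees(Ro.from_matrix(R.T@T).as_rotvec()).round(1).tolist())
E
python3 - <<'E'
from go import *
print(rel((.492,-.077,.24),-94))
E
```

```text
([41.2, -36.9, -0.9], [-0.1, 0.0, 29.3])
```

send_rows([
  [[4, -3.6, -1], [0, 0, 3], 0],
  [[8, -7.2, -1], [0, 0, 6], 0],
  [[12, -10.8, -1], [0, 0, 9], 0],
  [[16, -14.4, -1], [0, 0, 12], 0],
  [[20, -18, -1], [0, 0, 15], 0],
  [[24, -21.6, -1], [0, 0, 18], 0],
  [[28, -25.2, -1], [0, 0, 21], 0],
  [[32, -28.8, -1], [0, 0, 24], 0],
  [[36, -32.3, -1], [0, 0, 27], 0],
  [[38, -34, -1], [0, 0, 28.5], 0],
])

```text
time_s: 1.15
eef_pos: [0.472, -0.1256, 0.2414]
tcp_rot: [[0.998, -0.057, 0.0], [-0.057, -0.998, -0.0], [0.0, 0.0, -1.0]]
wrist_force: [0.7, 0.3, 0.2]
grip_width: 0.0426
gripper_force: 0.0
```

```bash
python3 - <<'E'
from go import *
p,d,s=snap('wrist','pics/w1.png')
print(s['time_s'],s['eef_pos'],s['grip_width'],s['joint_positions'].round(2),rel((.492,-.077,.24),-94))
E
python3 fit.py wrist
```

```text
1.15 [ 0.47202991 -0.12557272  0.24136093] 0.04259629276490465 [ 0.2   0.35  0.02  1.86 -0.01  0.92 -1.4 ] ([1.4, -3.8, 0.2], [-0.5, -0.2, 1.6])
wrist lid ((483.71197509765625, -211.48768615722656), (191.1050567626953, 209.39088439941406), 85.28839874267578) z 0.1273
 rest 3002 [ 0.365 -0.312  0.11 ] [ 0.597 -0.071  0.127]
 axis deg -4.711598 bar 1715 [ 0.4997 -0.0813  0.1241] off [0.1227 0.1308 0.1371] [-0.049  0.049]
```

View pics/w1.png

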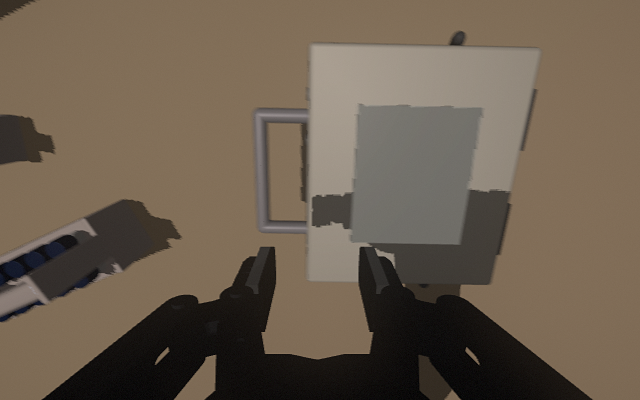

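The wrist view shows the bar at columns 256–269, rows 112–228, with the lid edge at column 308. I'll fit the bar line.

Run:
```python
from go import *
for n,(r0,r1,c0,c1) in dict(wrist=(122,220,250,275)).items():
    P=cloud(n)[0][r0:r1,c0:c1].reshape(-1,3);P=P[(P[:,2]>.108)&(P[:,2]<.135)]
    k=np.polyfit(P[:,0],P[:,1],1);print(n,len(P),'slope deg',np.degrees(np.arctan(k[0])),'y at .492:',np.polyval(k,.492),P.min(0).round(4),P.max(0).round(4))
    P=cloud(n)[0][112:228,315:345].reshape(-1,3);print('lid z',np.median(P[:,2]))
print(rel((.491,-.077,.24),-94.3), rel((.491,-.077,.0993),-94.3))
```

```text
wrist 1359 slope deg -4.619913765744923 y at .492: -0.08021936445470573 [ 0.4508 -0.0941  0.1176] [ 0.5381 -0.0706  0.1272]
lid z nan
([1.3, -3.7, 0.2], [-0.5, -0.2, 1.9]) ([1.3, -3.6, 14.2], [-0.5, -0.2, 1.9])
```

send_rows([
  [[0.7, -1.8, 0], [0, 0, 1], 0.3],
  [[1.3, -3.6, 0], [0, 0, 2], 0.3],
  [[1.3, -3.6, 2], [-0.5, 0, 2], 0.3],
  [[1.3, -3.6, 5], [-0.5, 0, 2], 0.3],
  [[1.3, -3.6, 8], [-0.5, 0, 2], 0.3],
  [[1.3, -3.6, 11], [-0.5, 0, 2], 0.3],
  [[1.3, -3.6, 13], [-0.5, 0, 2], 0.3],
  [[1.3, -3.6, 14.2], [-0.5, 0, 2], 0.3],
  [[1.3, -3.6, 14.2], [-0.5, 0, 2], 0.3],
  [[1.3, -3.6, 14.2], [-0.5, 0, 2], 0.3],
], force=40)

```text
time_s: 2.2
eef_pos: [0.488, -0.0884, 0.0991]
tcp_rot: [[0.996, -0.087, 0.001], [-0.087, -0.996, -0.004], [0.001, 0.004, -1.0]]
wrist_force: [1.6, 6.6, -0.9]
grip_width: 0.0297
gripper_force: 3.5
```

send_rows([
  [[0, 0, 0], [0, 0, 0], 0.5],
  [[0, 0, 0], [0, 0, 0], 0.7],
  [[0, 0, 0], [0, 0, 0], 1],
  [[0, 0, 0], [0, 0, 0], 1],
  [[0, 0, 0], [0, 0, 0], 1],
  [[0, 0, 0], [0, 0, 0], 1],
  [[0, 0, 0], [0, 0, 0], 1],
  [[0, 0, 0], [0, 0, 0], 1],
  [[0, 0, 0], [0, 0, 0], 1],
  [[0, 0, 0], [0, 0, 0], 1],
])

```text
time_s: 3.2
eef_pos: [0.4888, -0.0794, 0.0995]
tcp_rot: [[0.997, -0.079, 0.002], [-0.079, -0.997, 0.007], [0.001, -0.007, -1.0]]
wrist_force: [2.1, 20.5, 3.0]
grip_width: 0.0108
gripper_force: 38.9
```

send_rows([
  [[0, -0.2, -0.5], [0, 0, 0], 1],
  [[0, -0.1, -1.3], [0, 0, 0], 1],
  [[0, 0, -2.2], [0, 0, 0], 1],
  [[0, 0.2, -3.3], [0, 0, 0], 1],
  [[0, 0.4, -4.4], [0, 0, 0], 1],
  [[0, 0.7, -5.5], [0, 0, 0], 1],
  [[0, 1.0, -6.5], [0, 0, 0], 1],
  [[0, 1.4, -7.5], [0, 0, 0], 1],
  [[0, 1.8, -8.5], [0, 0, 0], 1],
  [[0, 1.8, -8.5], [0, 0, 0], 1],
])

```text
time_s: 4.2
eef_pos: [0.4873, -0.0996, 0.1863]
tcp_rot: [[0.997, -0.083, 0.003], [-0.083, -0.997, 0.005], [0.003, -0.005, -1.0]]
wrist_force: [1.0, 16.8, 5.3]
grip_width: 0.0104
gripper_force: 39.3
```

send_rows([
  [[0, 0.4, -1], [0, 0, 0], 1],
  [[0, 0.9, -1.9], [0, 0, 0], 1],
  [[0, 1.5, -2.9], [0, 0, 0], 1],
  [[0, 2.1, -3.8], [0, 0, 0], 1],
  [[0, 3.5, -5.5], [0, 0, 0], 1],
  [[0, 5.0, -7.0], [0, 0, 0], 1],
  [[0, 6.7, -8.4], [0, 0, 0], 1],
  [[0, 8.6, -9.6], [0, 0, 0], 1],
  [[0, 10.5, -10.7], [0, 0, 0], 1],
  [[0, 10.5, -10.7], [0, 0, 0], 1],
])

```text
time_s: 5.2
eef_pos: [0.4787, -0.2129, 0.2977]
tcp_rot: [[0.996, -0.09, 0.01], [-0.09, -0.996, -0.008], [0.01, 0.007, -1.0]]
wrist_force: [0.1, 5.3, 16.0]
grip_width: 0.0102
gripper_force: 42.6
```

send_rows([
  [[0, 0.5, -0.2], [0, 0, 0], -1],
  [[0, 1.5, -1], [0, 0, 0], -1],
  [[0, 2.5, -4], [0, 0, 0], -1],
  [[0, 2.5, -8], [0, 0, 0], -1],
  [[0, 2.5, -12], [0, 0, 0], -1],
  [[0, 0, -15], [0, 0, 0], -1],
  [[0, -5, -15], [0, 0, 0], -1],
  [[0, -10, -15], [0, 0, 0], -1],
  [[0, -15, -15], [0, 0, 0], -1],
  [[0, -20, -15], [0, 0, 0], -1],
])

```text
time_s: 6.2
eef_pos: [0.4936, -0.0123, 0.4405]
tcp_rot: [[0.996, -0.092, -0.001], [-0.092, -0.996, -0.01], [-0.001, 0.01, -1.0]]
wrist_force: [0.8, 0.2, 0.1]
grip_width: 0.0856
gripper_force: 0.0
```

Run:
```python
from go import *
p,d,s=snap('scene','pics/s2.png'); p2,d2,s2=snap('side')
a=cv2.imread('pics/s2.png')[70:300,150:450];b=cv2.cvtColor(p2,4)[90:320,230:530]
cv2.imwrite('pics/s2b.png',cv2.resize(cv2.vconcat([a,b]),None,fx=1.3,fy=1.3))
print(s2['time_s'],s2['eef_pos'],s2['wrist_force'],s2['grip_width'])
```

```text
6.25 [4.93920871e-01 8.24310524e-05 4.40170626e-01] [ 0.35117226  6.25812555 -0.50847307] 0.08496895180268037
```

View pics/s2b.png

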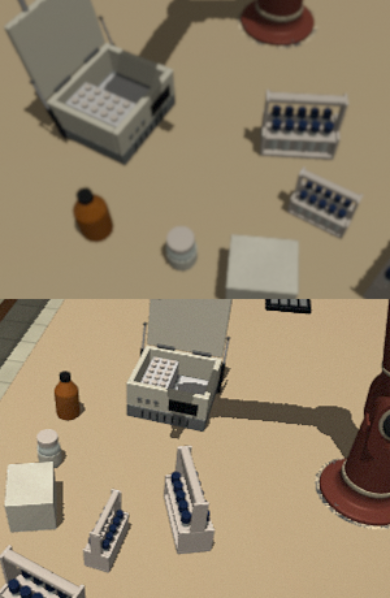

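The lid is fully open. The tube block is in the far bay (larger world x), so the bare bay is the one nearer the robot. I'll measure the bay from the wrist and the fixed cameras.

Run:
```python
from go import *
p,d,s=snap('wrist','pics/w3.png')
print(s['time_s'],s['eef_pos'])
e=np.array([np.cos(np.radians(-4.4)),np.sin(np.radians(-4.4))]);f=np.array([-e[1],e[0]]);c=np.array([.483,-.2065])
for n in('wrist','scene','side'):
    P=cloud(n)[0].reshape(-1,3);P=P[np.isfinite(P).all(1)]
    a=(P[:,:2]-c)@f;b=(P[:,:2]-c)@e;k=(abs(a)<.1)&(abs(b)<.12)
    rim=k&(abs(P[:,2]-.110)<.005);pl=k&(abs(P[:,2]-.044)<.005)&(abs(a)<.08)&(b<.02);cap=k&(P[:,2]>.085)&(P[:,2]<.105)&(abs(a)<.07)&(abs(b-.042)<.045)
    print(n,rim.sum(),pl.sum(),cap.sum())
    for nm,m in(('rim',rim),('plate',pl),('caps',cap)):
        if m.sum()>30:
            r=cv2.minAreaRect((P[m,:2]*1000).astype(np.float32));print(' ',nm,np.round(r[0],1),np.round(r[1],1),round(r[2],1),'a',np.percentile(a[m],[1,99]).round(4),'b',np.percentile(b[m],[1,99]).round(4),'z',np.median(P[m,2]).round(4))
    for lo in(-.1,):
        m=rim&(a>.078); 
        if m.sum()>30: print('  front rim slope',np.degrees(np.arctan(np.polyfit(P[m,0],P[m,1],1)[0])), np.median(a[m]))
        m=rim&(b<-.092)&(abs(a)<.07)
        if m.sum()>30: print('  near rim slope',np.degrees(np.arctan(np.polyfit(P[m,1],P[m,0],1)[0])), np.percentile(b[m],[2,50,98]))
```

```text
6.3 [ 0.4938296  -0.00440399  0.4401226 ]
wrist 4659 3777 4208
  rim [ 482.7 -209.6] [182.6 228.9] 85.6 a [-0.0929  0.0878] b [-0.104   0.1048] z 0.1102
  plate [ 437.1 -214.5] [136.1  93.4] 85.8 a [-0.0785  0.0548] b [-0.0912 -0.0021] z 0.0442
  caps [ 524.7 -211.5] [136.3  71.5] 85.7 a [-0.0679  0.0657] b [0.0066 0.0777] z 0.0928
  front rim slope -4.457573291996375 0.08351078085385846
  near rim slope 4.409999864494476 [-0.10413282 -0.09833235 -0.09228092]
scene 1169 589 963
  rim [ 484.9 -208.6] [186.  231.7] 84.9 a [-0.0932  0.0886] b [-0.1049  0.1058] z 0.109
  plate [ 422.3 -224.7] [113.6  70.2] 85.0 a [-0.079   0.0331] b [-0.0934 -0.0279] z 0.0431
  caps [ 524.7 -211.7] [135.5  74.4] 86.3 a [-0.0681  0.0624] b [0.0077 0.0779] z 0.0924
  front rim slope -4.264565342962929 0.08423446614339872
  near rim slope 4.667585954855629 [-0.10468874 -0.097638   -0.09219644]
side 711 308 443
  rim [ 482.2 -210.3] [190.4 229.4] 85.4 a [-0.0959  0.0895] b [-0.1056  0.1041] z 0.1104
  plate [ 432.1 -212.7] [142.6 123.7] 80.3 a [-0.0795  0.0016] b [-0.1135  0.0056] z 0.0446
  caps [ 522.7 -215.6] [125.2  73.2] 85.4 a [-0.0643  0.0545] b [0.0049 0.0761] z 0.0954
  front rim slope -4.693847398842478 0.08422683754257346
  near rim slope 4.408060001013993 [-0.10561005 -0.09917099 -0.0926945 ]
```

View pics/w3.png

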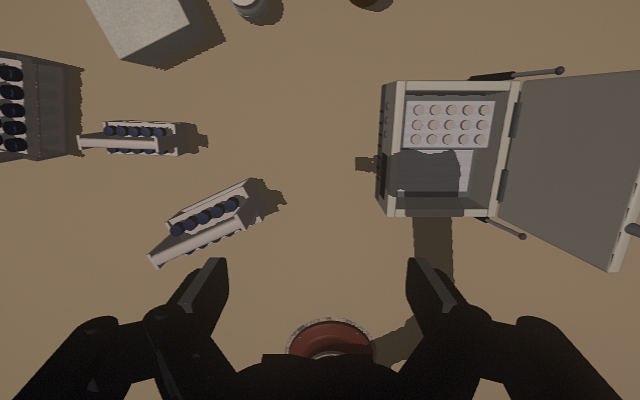

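Run:
```python
from go import *
P=cloud('wrist')[0].reshape(-1,3);q=P[(P[:,2]>.108)&(P[:,2]<.13)&(abs(P[:,0]-.537)<.08)&(abs(P[:,1]-.291)<.08)]
print(cv2.minAreaRect((q[:,:2]*1000).astype(np.float32)),np.median(q,0))
s=manip.get_state();print(s['eef_pos'],rel((.536,.291,.26),-6.2))
```

```text
((536.3128051757812, 291.18426513671875), (120.72858428955078, 21.61194610595703), 83.70338439941406) [0.53671414 0.28981533 0.11827923]
[ 0.49381932 -0.00947644  0.4401585 ] ([1.8, -30.4, 17.8], [0.3, 0.4, -88.5])
```

send_rows([
  [[0.2, -3, 1], [0, 0, -8], -1],
  [[0.4, -6, 3], [0, 0, -16], -1],
  [[0.6, -9, 5], [0, 0, -24], -1],
  [[0.8, -12, 7], [0, 0, -32], -1],
  [[1, -15, 9], [0, 0, -40], -1],
  [[1.2, -18, 11], [0, 0, -48], -1],
  [[1.4, -21, 13], [0, 0, -56], -1],
  [[1.6, -24, 15], [0, 0, -64], -1],
  [[1.8, -27, 17], [0, 0, -72], -1],
  [[1.8, -30, 17.8], [0, 0, -80], -1],
])

```text
time_s: 7.35
eef_pos: [0.54, 0.2797, 0.257]
tcp_rot: [[0.261, 0.965, -0.004], [0.965, -0.261, -0.014], [-0.014, -0.0, -1.0]]
wrist_force: [0.1, 0.0, 0.3]
grip_width: 0.0857
gripper_force: 0.0
```

send_rows([
  [[0, 0, 0], [0, 0, -8.5], -1],
  [[0, 0, 0], [0, 0, -8.5], -1],
  [[0, 0, 0], [0, 0, -8.5], -1],
  [[0, 0, 0], [0, 0, -8.5], -1],
  [[0, 0, 0], [0, 0, -8.5], -1],
  [[0, 0, 0], [0, 0, -8.5], -1],
  [[0, 0, 0], [0, 0, -8.5], -1],
  [[0, 0, 0], [0, 0, -8.5], -1],
  [[0, 0, 0], [0, 0, -8.5], -1],
  [[0, 0, 0], [0, 0, -8.5], -1],
])

```text
time_s: 8.35
eef_pos: [0.5388, 0.2829, 0.2601]
tcp_rot: [[0.116, 0.993, -0.001], [0.993, -0.116, -0.009], [-0.009, 0.0, -1.0]]
wrist_force: [-0.7, 1.5, -0.2]
grip_width: 0.0853
gripper_force: 0.0
```

Run:
```python
from go import *
p,d,s=snap('wrist','pics/w4.png')
print(s['time_s'],s['eef_pos'],s['joint_positions'].round(2),s['wrist_force'])
P=cloud('wrist')[0].reshape(-1,3);q=P[(P[:,2]>.108)&(P[:,2]<.13)&(abs(P[:,0]-.537)<.08)&(abs(P[:,1]-.291)<.08)]
print(cv2.minAreaRect((q[:,:2]*1000).astype(np.float32)),np.median(q,0),np.percentile(q,[2,98],axis=0))
k=np.polyfit(q[:,1],q[:,0],1);print('angle',90-np.degrees(np.arctan(k[0])),np.polyval(k,.291))
print(rel((.536,.291,.097),-6.2,s))
```

```text
8.35 [0.53877789 0.28294844 0.26007379] [-0.25  0.56 -0.45  1.5   0.26  1.15 -0.87] [-0.72479092  1.47914774 -0.2195792 ]
((536.15673828125, 291.0389099121094), (119.70426940917969, 21.575796127319336), 83.40596008300781) [0.53664835 0.29654109 0.11812555] [[0.52372294 0.23381627 0.11542767]
 [0.5481953  0.34959787 0.1196164 ]]
angle 83.63879064706255 0.5361783531039562
([0.9, -0.4, 16.3], [0.0, 0.5, -0.5])
```

View pics/w4.png

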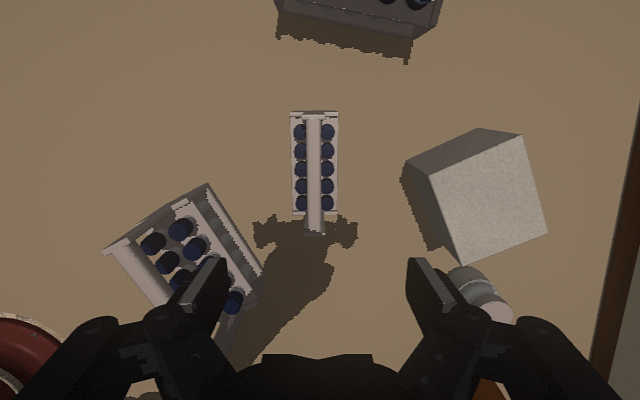

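Rack B's bar runs straight up the view from (313,115) to (313,232). The yaw is aligned and both neighbours are clear of the fingers, so I'll descend and grip.

send_rows([
  [[0.5, -0.3, 1], [0, 0.5, -0.4], -0.2],
  [[0.9, -0.3, 3], [0, 0.5, -0.4], -0.2],
  [[0.9, -0.3, 6], [0, 0.5, -0.4], -0.2],
  [[0.9, -0.3, 9], [0, 0.5, -0.4], -0.2],
  [[0.9, -0.3, 12], [0, 0.5, -0.4], -0.2],
  [[0.9, -0.3, 14], [0, 0.5, -0.4], -0.2],
  [[0.9, -0.3, 15.5], [0, 0.5, -0.4], -0.2],
  [[0.9, -0.3, 16.5], [0, 0.5, -0.4], -0.2],
  [[0.9, -0.3, 16.5], [0, 0.5, -0.4], -0.2],
  [[0.9, -0.3, 16.5], [0, 0.5, -0.4], -0.2],
], force=50)

```text
time_s: 9.4
eef_pos: [0.5371, 0.2911, 0.0955]
tcp_rot: [[0.109, 0.994, 0.001], [0.994, -0.109, 0.001], [0.001, 0.001, -1.0]]
wrist_force: [1.1, -0.8, -0.3]
grip_width: 0.0513
gripper_force: 0.0
```

send_rows([
  [[0, 0, 0], [0, 0, 0], 0.2],
  [[0, 0, 0], [0, 0, 0], 0.4],
  [[0, 0, 0], [0, 0, 0], 0.5],
  [[0, 0, 0], [0, 0, 0], 0.6],
  [[0, 0, 0], [0, 0, 0], 1],
  [[0, 0, 0], [0, 0, 0], 1],
  [[0, 0, 0], [0, 0, 0], 1],
  [[0, 0, 0], [0, 0, 0], 1],
  [[0, 0, 0], [0, 0, 0], 1],
  [[0, 0, 0], [0, 0, 0], 1],
])

```text
time_s: 10.4
eef_pos: [0.5368, 0.291, 0.0954]
tcp_rot: [[0.109, 0.994, 0.001], [0.994, -0.109, 0.0], [0.0, 0.001, -1.0]]
wrist_force: [-1.9, -1.0, 5.7]
grip_width: 0.0125
gripper_force: 49.7
```

send_rows([
  [[0, 0, -1], [0, 0, 0], 1],
  [[0, 0, -3], [0, 0, 0], 1],
  [[0, 0, -5], [0, 0, 0], 1],
  [[0, 0, -8], [0, 0, 0], 1],
  [[0, 0, -11], [0, 0, 0], 1],
  [[0, 0, -14], [0, 0, 0], 1],
  [[0, 0, -17], [0, 0, 0], 1],
  [[0, 0, -19], [0, 0, 0], 1],
  [[0, 0, -20], [0, 0, 0], 1],
  [[0, 0, -20], [0, 0, 0], 1],
])

```text
time_s: 11.4
eef_pos: [0.5371, 0.2909, 0.2958]
tcp_rot: [[0.11, 0.994, 0.002], [0.994, -0.11, 0.001], [0.001, 0.002, -1.0]]
wrist_force: [0.1, -0.1, -3.0]
grip_width: 0.0127
gripper_force: 49.0
```

Run:
```python
from go import *
s=manip.get_state();print(s['time_s'],s['eef_pos'],s['tcp_rot'].round(3).tolist(),s['wrist_force'],s['grip_width'])
print(rel((.441,-.204,.295),-4.4,s))
```

```text
11.4 [0.53706144 0.29087128 0.29576588] [[0.11, 0.994, 0.002], [0.994, -0.11, 0.001], [0.001, 0.002, -1.0]] [ 0.14163655 -0.11829404 -2.95661472] 0.012676143777817428
([-50.2, -4.1, 0.0], [0.1, -0.1, -1.9])
```

send_rows([
  [[-1, -0.1, 0], [0, 0, 0], 1],
  [[-3, -0.2, 0], [0, 0, 0], 1],
  [[-6, -0.5, 0], [0, 0, 0], 1],
  [[-9, -0.7, 0], [0, 0, -0.3], 1],
  [[-12, -1, 0], [0, 0, -0.5], 1],
  [[-15, -1.2, 0], [0, 0, -0.6], 1],
  [[-18, -1.5, 0], [0, 0, -0.8], 1],
  [[-21, -1.7, 0], [0, 0, -0.9], 1],
  [[-24, -2, 0], [0, 0, -1], 1],
  [[-26, -2.1, 0], [0, 0, -1], 1],
])

```text
time_s: 12.4
eef_pos: [0.4852, 0.0307, 0.2932]
tcp_rot: [[0.096, 0.995, -0.004], [0.995, -0.096, -0.003], [-0.003, -0.004, -1.0]]
wrist_force: [0.4, 0.0, -3.2]
grip_width: 0.0128
gripper_force: 49.0
```

send_rows([
  [[-2.5, -0.2, 0], [0, 0, 0], 1],
  [[-5, -0.4, 0], [0, 0, -0.1], 1],
  [[-8, -0.7, 0], [0, 0, -0.3], 1],
  [[-11, -0.9, 0], [0, 0, -0.5], 1],
  [[-14, -1.2, 0], [0, 0, -0.6], 1],
  [[-17, -1.4, 0], [0, 0, -0.7], 1],
  [[-20, -1.7, 0], [0, 0, -0.8], 1],
  [[-22, -1.8, 0], [0, 0, -0.9], 1],
  [[-23.5, -2, 0], [0, 0, -0.9], 1],
  [[-24.2, -2, 0], [0, 0, -0.9], 1],
])

```text
time_s: 13.4
eef_pos: [0.4428, -0.2067, 0.2932]
tcp_rot: [[0.08, 0.997, -0.004], [0.997, -0.08, 0.0], [0.0, -0.004, -1.0]]
wrist_force: [0.3, 0.3, -3.1]
grip_width: 0.013
gripper_force: 49.0
```

send_rows([
  [[0, 0, 0], [0, 0, 0], 1],
  [[0, 0, 0], [0, 0, 0], 1],
  [[0, 0, 0], [0, 0, 0], 1],
  [[0, 0, 0], [0, 0, 0], 1],
  [[0, 0, 0], [0, 0, 0], 1],
  [[0, 0, 0], [0, 0, 0], 1],
  [[0, 0, 0], [0, 0, 0], 1],
  [[0, 0, 0], [0, 0, 0], 1],
  [[0, 0, 0], [0, 0, 0], 1],
  [[0, 0, 0], [0, 0, 0], 1],
])

```text
time_s: 14.4
eef_pos: [0.4451, -0.2046, 0.2949]
tcp_rot: [[0.077, 0.997, 0.0], [0.997, -0.077, 0.0], [0.0, 0.0, -1.0]]
wrist_force: [-0.1, 0.6, -2.7]
grip_width: 0.0132
gripper_force: 49.0
```

Run:
```python
from go import *
p,d,s=snap('wrist','pics/w5.png');a,_,_=snap('side');b,_,_=snap('scene')
cv2.imwrite('pics/m5.png',cv2.vconcat([cv2.cvtColor(cv2.resize(x,(460,280),interpolation=3),4) for x in(p[60:300,120:514],a[50:250,220:548])]))
print(s['time_s'],s['eef_pos'],s['joint_positions'].round(2),s['wrist_force'],s['grip_width'])
print(rel((.441,-.204,.141),-4.4,s))
Pz=np.array(s['eef_pos'])
for n in('wrist','scene','side'):
    P=cloud(n)[0].reshape(-1,3);q=P[(P[:,2]>.30)&(P[:,2]<.33)&(abs(P[:,0]-Pz[0])<.03)&(abs(P[:,1]-Pz[1])<.075)]
    if len(q)>20: print(n,len(q),np.percentile(q,[2,50,98],axis=0).round(3).tolist())
    m=(P[:,2]>.18)&(P[:,2]<.25)&(abs(P[:,0]-Pz[0])<.05)&(abs(P[:,1]-Pz[1])<.1);q=P[m]
    if len(q)>20: r=cv2.minAreaRect((q[:,:2]*1000).astype(np.float32));print(n,'body',r,'zmin',np.percentile(q[:,2],[1,5]))
```

```text
14.4 [ 0.44514387 -0.20457721  0.29494365] [ 0.66  0.32 -0.37  1.77  0.13  1.08  0.17] [-0.06231967  0.55365165 -2.74501181] 0.013180069655711656
([0.0, -0.4, 15.4], [0.0, -0.0, 0.0])
wrist 8790 [[0.429, -0.243, 0.303], [0.446, -0.193, 0.318], [0.463, -0.145, 0.327]]
wrist body ((446.29083251953125, -185.39990234375), (82.2408676147461, 54.137508392333984), 85.66976165771484) zmin [0.20274211 0.21163519]
scene 358 [[0.434, -0.26, 0.301], [0.452, -0.193, 0.315], [0.465, -0.143, 0.329]]
scene body ((448.5694274902344, -222.5876922607422), (164.08245849609375, 56.44327926635742), 89.14632415771484) zmin [0.18441739 0.20244263]
side 205 [[0.425, -0.259, 0.301], [0.446, -0.194, 0.317], [0.463, -0.142, 0.329]]
side body ((435.3237609863281, -223.4703369140625), (172.160888671875, 55.2103271484375), 80.8322525024414) zmin [0.18238963 0.19644552]
```

View pics/m5.png

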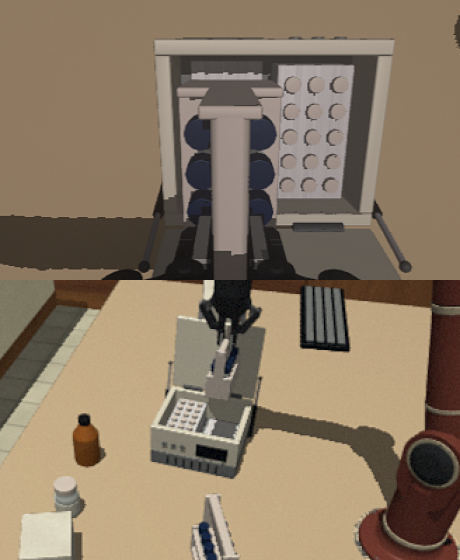

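The wrist crop shows the rack upright over the free bay, with the block caps to its right. It needs a 4 mm shift before lowering.

send_rows([
  [[0, -0.2, 0], [0, 0, 0], 1],
  [[0, -0.4, 1], [0, 0, 0], 1],
  [[0, -0.4, 3], [0, 0, 0], 1],
  [[0, -0.4, 5], [0, 0, 0], 1],
  [[0, -0.4, 7], [0, 0, 0], 1],
  [[0, -0.4, 9.5], [0, 0, 0], 1],
  [[0, -0.4, 12], [0, 0, 0], 1],
  [[0, -0.4, 13.5], [0, 0, 0], 1],
  [[0, -0.4, 14.5], [0, 0, 0], 1],
  [[0, -0.4, 14.8], [0, 0, 0], 1],
])

```text
time_s: 15.55
eef_pos: [0.4405, -0.204, 0.1458]
tcp_rot: [[0.076, 0.997, -0.002], [0.997, -0.076, 0.001], [0.001, -0.002, -1.0]]
wrist_force: [-0.0, 0.1, -1.9]
grip_width: 0.0128
gripper_force: 49.0
```

send_rows([
  [[0, 0, 0], [0, 0, 0], 1],
  [[0, 0, 0], [0, 0, 0], 1],
  [[0, 0, 0.1], [0, 0, 0], 1],
  [[0, 0, 0.2], [0, 0, 0], 1],
  [[0, 0, 0.3], [0, 0, 0], 1],
  [[0, 0, 0.4], [0, 0, 0], 1],
  [[0, 0, 0.5], [0, 0, 0], 1],
  [[0, 0, 0.6], [0, 0, 0], 1],
  [[0, 0, 0.7], [0, 0, 0], 1],
  [[0, 0, 0.7], [0, 0, 0], 1],
])

```text
time_s: 16.55
eef_pos: [0.4411, -0.2042, 0.1398]
tcp_rot: [[0.076, 0.997, 0.0], [0.997, -0.076, 0.0], [0.0, 0.0, -1.0]]
wrist_force: [-0.2, -0.6, -1.8]
grip_width: 0.0132
gripper_force: 49.0
```

send_rows([
  [[0, 0, 0], [0, 0, 0], 1],
  [[0, 0, 0.05], [0, 0, 0], 1],
  [[0, 0, 0.1], [0, 0, 0], 1],
  [[0, 0, 0.1], [0, 0, 0], 1],
  [[0, 0, 0.15], [0, 0, 0], 1],
  [[0, 0, 0.15], [0, 0, 0], 1],
  [[0, 0, 0.15], [0, 0, 0], 1],
  [[0, 0, 0.15], [0, 0, 0], 1],
  [[0, 0, 0.15], [0, 0, 0], 1],
  [[0, 0, 0.15], [0, 0, 0], 1],
])

```text
time_s: 17.55
eef_pos: [0.4414, -0.2042, 0.1394]
tcp_rot: [[0.076, 0.997, 0.001], [0.997, -0.076, -0.001], [-0.001, 0.001, -1.0]]
wrist_force: [-2.3, 1.2, 7.0]
grip_width: 0.0132
gripper_force: 50.1
```

It touched down at the predicted height with about 7 N. I'll release and retreat straight up.

send_rows([
  [[0, 0, -0.05], [0, 0, 0], 1],
  [[0, 0, -0.05], [0, 0, 0], 0.6],
  [[0, 0, -0.05], [0, 0, 0], 0.5],
  [[0, 0, -0.05], [0, 0, 0], 0.3],
  [[0, 0, -0.05], [0, 0, 0], 0.1],
  [[0, 0, -0.05], [0, 0, 0], -0.1],
  [[0, 0, -0.05], [0, 0, 0], -0.2],
  [[0, 0, -0.05], [0, 0, 0], -0.2],
  [[0, 0, -1], [0, 0, 0], -0.2],
  [[0, 0, -2], [0, 0, 0], -0.2],
])

```text
time_s: 18.55
eef_pos: [0.4412, -0.2041, 0.159]
tcp_rot: [[0.076, 0.997, -0.0], [0.997, -0.076, 0.0], [0.0, -0.0, -1.0]]
wrist_force: [-0.2, -0.5, 0.9]
grip_width: 0.0512
gripper_force: 0.0
```

send_rows([
  [[0, 0, -1], [0, 0, 0], -0.2],
  [[0, 0, -3], [0, 0, 0], -0.2],
  [[0, 0, -6], [0, 0, 0], -0.2],
  [[0, 0, -9], [0, 0, 0], -0.2],
  [[0, 0, -13], [0, 0, 0], -0.2],
  [[0, 0, -17], [0, 0, 0], -0.2],
  [[4, 0, -20], [0, 0, 0], -0.2],
  [[8, 0, -20], [0, 0, 0], -0.2],
  [[12, 0, -20], [0, 0, 0], -0.2],
  [[14, 0, -20], [0, 0, 0], -0.2],
])

```text
time_s: 19.55
eef_pos: [0.4517, -0.0602, 0.3602]
tcp_rot: [[0.071, 0.997, 0.003], [0.997, -0.071, 0.001], [0.001, 0.003, -1.0]]
wrist_force: [0.2, 0.1, -0.7]
grip_width: 0.0513
gripper_force: 0.0
```

Run:
```python
from go import *
p,d,s=snap('wrist');a,_,_=snap('side');b,_,_=snap('scene')
cv2.imwrite('pics/m6.png',cv2.vconcat([cv2.cvtColor(cv2.resize(x,(460,280),interpolation=3),4) for x in(p[60:400,60:580],a[50:250,220:548])]))
print(s['time_s'],s['eef_pos'],s['wrist_force'],s['grip_width'])
for n in('wrist','scene','side'):
    P=cloud(n)[0].reshape(-1,3);q=P[(P[:,2]>.153)&(P[:,2]<.17)&(abs(P[:,0]-.441)<.05)&(abs(P[:,1]+.204)<.075)]
    if len(q)>10:
        r=cv2.minAreaRect((q[:,:2]*1000).astype(np.float32));print(n,len(q),r,np.percentile(q[:,2],[5,50,95]).round(4))
    for nm,c,h in(('carton',(.72,.234),.09),('jar',(.735,.085),.08),('fl',(.747,-.096),.1)):
        q=P[(P[:,2]>.02)&(P[:,2]<.15)&(np.hypot(P[:,0]-c[0],P[:,1]-c[1])<.09)]
        if len(q)>30: print(n,nm,np.round(cv2.minAreaRect((q[:,:2]*1000).astype(np.float32))[0],0))
```

```text
19.55 [ 0.45167637 -0.06018875  0.36016502] [ 0.23280144  0.05564983 -0.68285206] 0.05131352061582678
wrist 994 ((440.9021911621094, -203.33090209960938), (120.08106994628906, 21.131980895996094), 85.441162109375) [0.1583 0.162  0.1632]
wrist jar [731.  81.]
wrist fl [741. -99.]
scene 235 ((440.557861328125, -201.83676147460938), (121.55813598632812, 23.190885543823242), 85.6189193725586) [0.1544 0.1599 0.1629]
scene carton [721. 235.]
scene jar [725. 113.]
scene fl [752. -95.]
side 123 ((439.8543395996094, -204.044921875), (125.6435317993164, 21.716964721679688), 85.802978515625) [0.1546 0.162  0.1651]
side carton [719. 234.]
side jar [727. 114.]
side fl [741. -92.]
```

View pics/m6.png

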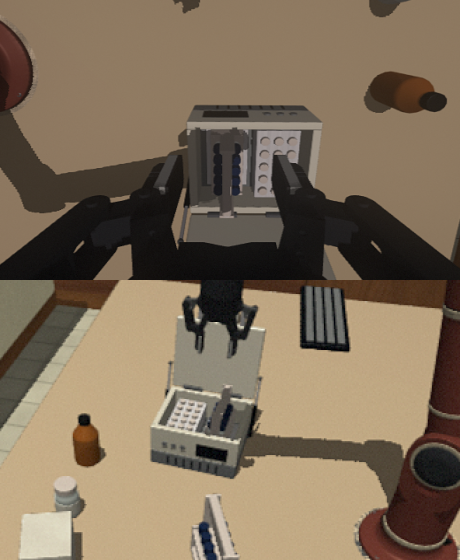

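The rack stands in the free bay at the right yaw, with its top at 0.162 m (0.044 + 0.118). The lid is open, and the carton, jar and bottle haven't moved. I'll hand it in.

```bash
python3 -c "
from cell import manip
print(manip.close_job())"
```

```text
the job is handed in; nothing more can be done
None
```

The job is handed in at about 20 s of the 59 s allowed: the lid was lifted past its balance point and stands open on its struts, the smallest rack is upright and lined up on the bare plate, and the carton, jar and amber bottle were left in place.

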